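Send the grinding balls down the diverter chute into the round dish

ROBOT

A 6-joint arm with a two-finger parallel gripper is mounted at the origin on a cart in front of the work surface, level with it; the furniture and walls round the work are solid. World frame = base frame: x ahead of the robot, y to its left, z up, the work surface at z = 0. Lengths are in mm, angles in rad, forces in N, time in s.
With the tool pointing down it reaches from about 300 to 750 mm from the base axis. Payload 8.5 kg.
Tool frame: the origin (TCP) lies at the very end of the fingers, on their centre line; the grasp point (between the pads) lies manip.hold_point_z behind it (manip.hold_point_z is the distance from the TCP to the grasp point, in mm); z points along the fingers, y is the line along which they close (so a half turn about z gives the same grasp; the last joint's range is limited). The gripper opens to 85 mm and grips with 20 to 120 N. Pads are 22 mm wide; open, the fingers measure 114 mm over their backs; the gripper's body (76 mm by 85 mm) begins 54 mm behind the grasp point. The pads swing forward as they close: fully open they stand 13 mm farther back than shut.
Start: joints at [-1.336, 0.381, 1.297, -0, 1.464, -0.215], TCP at [239.124, -495.278, 231.322] pointing down, gripper open.
Joint ranges: [-3.11, 3.11], [-0.89, 2.33], [0.22, 2.48], [-1.42, 4.56], [0.17, 2.85], [-2.88, 2.88]. Speed limits (rad/s): [2.39, 2.39, 3.14, 3.14, 3.14, 3.14].

INTERFACE

Orientations are given as a rotation vector (axis times angle).
In Python, from plant import manip gives the robot as it stands. The module is installed in compiled form; this text tells all that it offers.
- The arm moves only by the tool apply_moves, never from a script. Its argument "targets" is a list that holds one entry, the list of rows, each a list of 7 numbers: the closure, from 0 (fully open) to 1 (shut), then the shift along the tool's x, y, z in m, then the turn, a rotation vector about the tool's x, y, z in rad. In form: [[[fingers, x, y, z, rx, ry, rz], ...]]. A call has exactly 8 rows; each row is the pose to reach, as a shift and turn from the pose commanded when the call began, along the tool's axes at that moment; what a row does not reach only later rows make up. A row lasts 1/10 s, in which the tool goes at most 50 mm and 8.59 degrees, less where a joint would pass 70% of its speed; a pose out of reach is approached as far as the arm can. A call with a gripper value outside its range is refused whole. The fingers move at their own pace and stop on an object; the grip force is fixed at half the most. Time passes only in rows, so rows that repeat a pose let the fingers close, or fill a call up. It gives the time, the measured TCP pose, the force, the opening and the grip force at its end, in the units of the state.
- manip.get_state(): the state, without advancing time (a new reading comes with each control period).
- manip.snapshot(name): name is "side" or "top" or "wrist"; returns a dict with "img" (420x560x3 uint8, red, green, blue), "vertical_fov" (degrees; the focal length in pixels is half the picture's height over the tangent of half this angle, whatever the lens; pixels are square), "cx", "cy" (the principal point, pixels), "D" ([k1, k2, p1, p2, k3] as OpenCV has them; the pictures are not rectified), "R" (3x3) and "t" (3): a world point X has camera coordinates R X + t. Camera axes: x right, y down, z forward; pixel columns grow to the right and rows downward; lengths in mm; the calibration is good to about 2 mm. A picture is of the moment at which its call begins. There is no depth.
- manip.finish_job(): hands the job in; it is judged then, once.
The state is a dict: "time": time; "joint_pos": joint angles; "qvel": joint speeds; "joint_torque": joint torques, N m; "eef_pos": TCP position; "tcp_rot": TCP orientation; "wrist_force": force on the tool from outside, world axes, zero at the start; "moment": the same for the moment, N m; "opening": opening from 0.0 (shut) to 1.0 (fully open); "finger_force": force on a finger pad.
Only numpy, scipy, OpenCV 4.12 (cv2) and the standard library are available. Lean on these libraries where they do the work, as an engineer would, in place of code of your own. Each camera call takes 0.05 s, during which the arm holds its last target. There are 200 camera calls.

TASK

Throw the lever of the two-way chute fully over so that it feeds the side where the round dish stands. Then pour the two steel grinding balls from the scoop into the chute's funnel so that both run out into the round dish, not the square tray, and stand the empty scoop upright back on the bench, leaving the lever thrown.

Things in the scene. Friction and masses are not known exactly. Their poses are not given: they have to be found in the camera images.
- chute: Fixed aluminium two-way chute; origin on the bench under its middle, z up. Round funnel on top, centred: rim at z 195 mm, mouth 118 mm wide, throat 50 mm. Below, a ridge along x (y 0, z 86) and ramps to exits at y +70 and y -70 mm, z 48. Grey base 100 x 110 mm. A flap turns on the ridge; its shaft runs out along -x to a lever at x -100 mm: 8 mm rod, black ball knob 20 mm wide, 115 mm from the shaft axis.
- flap (a joint): Flap and lever, one piece, about the chute's x axis at z 86 mm. 0 upright; positive leans to the chute's +y, negative to -y; stops at +-0.6 rad. It closes the side it leans to: balls leave on the OTHER side (lean +y feeds the -y exit). Starts near upright; no spring, stays where left, about 0.5 N at the knob. Knob centre in chute frame, mm: (-100, 115 sin q, 86 + 115 cos q).
- round_dish: Fixed round white ceramic dish, 80 mm in diameter, 40 mm high, open on top, at one exit of the chute: 112 mm from the chute's middle along its +y or its -y, which one varies. Origin: centre of its underside. A square white tray of like size stands at the other exit.
- scoop: Loose scoop, 100 g, trough 90 long (x), 42 wide (y), walls 30 mm high. Origin: centre of underside, z up. Open nose at +x: pouring edge x 45, z 17. Floor falls 8 deg to the rear: balls stay in if carried level, roll out past 10 deg nose down; 45 deg empties it. White upright grip plate at the rear, 8 thick (x -45 to -37), 30 wide, top z 85: pinch along x. Nose starts roughly towards the robot.
- ball_0: Steel grinding ball, 14 mm in diameter, 12 g, starting at the rear of the scoop's trough. Origin: its centre.
- ball_1: The second ball, just like the first and beside it. Origin: its centre.
Not all that is in view belongs to the job. What is shaped like the scoop but pink or yellow is not meant. What is shaped like the round_dish but green is not meant.

How it is judged:
By the outcome, as a careful person would: the job done as asked, in the order asked, and still so for the second after the job is handed in, with the robot touching nothing.
It also fails if it takes over 64 s, if anything falls off the work surface, if the arm or the gripper's body presses on something with over 40 N, if the wrist force passes 120 N, or if a joint passes its speed limit or range.

## Working session

There is one attempt and no reset: what is moved stays moved. The work goes in short steps, Python scripts to look and compute and a tool call to move; the robot and the scene stay as the last step left them, time stands still between calls to the robot, and variables do not carry over. Pictures are saved under pics/ and viewed, at most 10 in all, crops included, and the job is handed in when it is done.

Besides the shell and the picture viewer there is one more tool, called after ">>>" as name(argument=value, ...) on one line, values as JSON. apply_moves: Moves the arm, as the interface text tells. Its arguments: {"type":"object","properties":{"targets":{"type":"array"}},"required":["targets"]}

```bash
mkdir -p pics; cat > h.py <<'E'
import numpy as np, cv2, pickle
from plant import manip
from scipy.spatial.transform import Rotation as Rt
def snap(n,save=None):
    s=manip.snapshot(n); 
    if save:
        cv2.imwrite(f'pics/{save}.png',s['img'][:,:,::-1]); pickle.dump(s,open(f'pics/{save}.pkl','wb'))
    return s
def K(s):
    h=s['img'].shape[0]; f=h/2/np.tan(np.radians(s['vertical_fov'])/2)
    return np.array([[f,0,s['cx']],[0,f,s['cy']],[0,0,1.]])
def ray(s,uv):
    p=cv2.undistortPoints(np.array([[uv]],float),K(s),np.array(s['D'],float))[0,0]
    R=np.array(s['R']);t=np.array(s['t'])
    d=R.T@np.array([p[0],p[1],1]); return -R.T@t, d/np.linalg.norm(d)
def plane(s,uv,z):
    o,d=ray(s,uv); return o+d*(z-o[2])/d[2]
def tri(*obs):
    A=np.zeros((3,3));b=np.zeros(3);L=[]
    for s,uv in obs:
        o,d=ray(s,uv);P=np.eye(3)-np.outer(d,d);A+=P;b+=P@o;L.append((o,P))
    x=np.linalg.solve(A,b); return x,[np.linalg.norm(P@(x-o)) for o,P in L]
def proj(s,X):
    return cv2.projectPoints(np.array(X,float).reshape(-1,3),cv2.Rodrigues(np.array(s['R'],float))[0],np.array(s['t'],float),K(s),np.array(s['D'],float))[0].reshape(-1,2)
def load(n): return pickle.load(open(f'pics/{n}.pkl','rb'))
E
python3 - <<'E'
from h import *
a=snap('top','top0');b=snap('side','side0');
print(manip.hold_point_z, manip.get_state())
E
```

```text
18.700000000000003 {'time': 0.1, 'joint_pos': array([-1.33635622e+00,  3.81136818e-01,  1.29816429e+00,  4.03965782e-05,
        1.46357477e+00, -2.15305319e-01]), 'qvel': array([-0.00134403, -0.00134202, -0.00209739,  0.00156583,  0.00102814,
        0.00182617]), 'joint_torque': array([ 4.20817683e-03, -4.49221373e+01, -2.31658387e+01, -1.04449782e-04,
        3.64142899e-03,  1.46762329e-05]), 'eef_pos': array([ 239.04953096, -495.05230983,  230.77608404]), 'tcp_rot': array([-3.06124549e+00, -7.00226635e-01, -4.37807155e-05]), 'wrist_force': array([-0.58657847,  0.10285906,  0.70866888]), 'moment': array([ 0.02841663,  0.02189085, -0.01213091]), 'finger_force': 0.0, 'opening': 1.003850502491481}
```

View pics/top0.png

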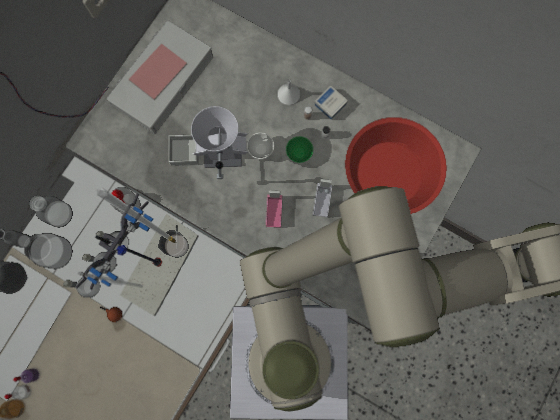

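View pics/side0.png

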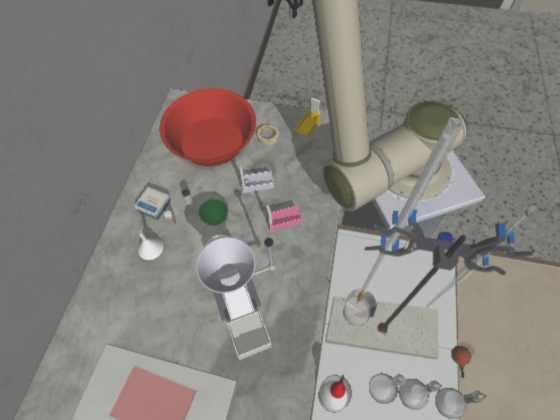

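Top view: funnel at (215,130), square tray at (182,149), round dish at (260,145), knob at (219,165), and the white scoop at (322,198) with its nose towards the robot. The side view shows the scoop at (257,181), the knob at (268,242) and the funnel at (226,266). I'll enlarge both.

```bash
python3 - <<'E'
from h import *
a=load('top0');b=load('side0')
A=cv2.resize(a['img'][90:240,160:360],None,fx=4,fy=4,interpolation=2)
B=cv2.resize(b['img'][150:360,150:330],None,fx=2.8,fy=2.8,interpolation=2)
cv2.imwrite('pics/tc.png',A[:,:,::-1]);cv2.imwrite('pics/sc.png',B[:,:,::-1])
for n,uv,z in [('funnel',(215,130),195),('dish',(260,145),40),('tray',(182,149),40),('knob',(219,165),200),('scoop',(322,198),30),('base',(290,370),0)]: print(n,plane(a,uv,z).round())
for n,uv,z in [('funnel',(226,266),195),('knob',(268,242),200),('scoop',(257,181),30)]: print(n,plane(b,uv,z).round())
print(tri((a,(219,165)),(b,(268,242))))
E
```

```text
funnel [595. 201. 195.]
dish [606.  91.  40.]
tray [591. 315.  40.]
knob [500. 186. 200.]
scoop [454. -88.  30.]
base [-21.  -2.   0.]
funnel [598. 208. 195.]
knob [499. 187. 200.]
scoop [451. -81.  30.]
(array([499.44278372, 186.51116161, 200.00146456]), [np.float64(0.16927478834709822), np.float64(0.16927478834710166)])
```

View pics/tc.png

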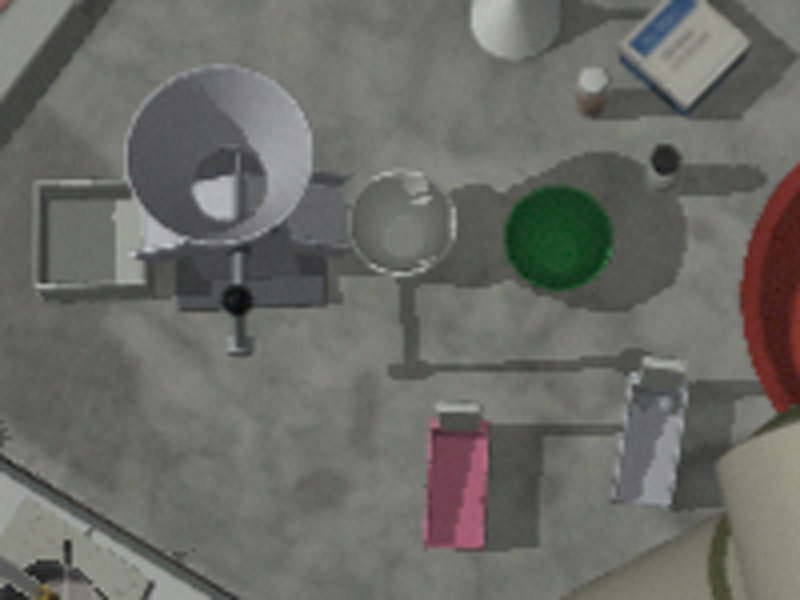

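View pics/sc.png

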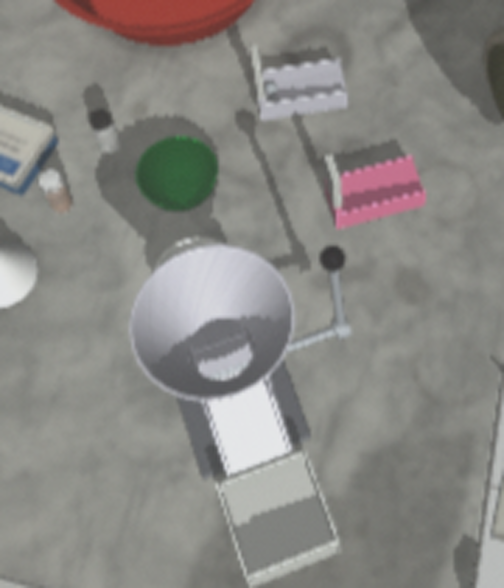

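The enlarged views show:
- **Lever:** the knob is at top px (219,165). Triangulated, it is at (499,187,200), so the flap is near upright.
- **Round dish:** it stands on the world −y side, which is the chute's −y. The lever must therefore lean to +y.
- **Scoop:** the white plate is at about top px (326,182) and the nose at (320,216).

Next I'll fit the rims and work out the moves.

```bash
python3 - <<'E'
from h import *
a=load('top0');b=load('side0')
T=lambda x,y:(160+(x+.5)/4-.5,90+(y+.5)/4-.5)
S=lambda x,y:(150+(x+.5)/2.8-.5,150+(y+.5)/2.8-.5)
# rim extremes in crops -> tri of funnel / circle on plane
def circ(s,pts,z):
    P=np.array([plane(s,p,z)[:2] for p in pts]); A=np.c_[2*P,np.ones(len(P))]
    x=np.linalg.lstsq(A,(P**2).sum(1),rcond=None)[0]; return x[:2].round(1),np.sqrt(x[2]+x[0]**2+x[1]**2).round(1)
f=circ(a,[T(127,155),T(311,160),T(225,66),T(160,90),T(290,95),T(220,245)],195);g=circ(b,[S(132,325),S(294,310),S(205,246),S(150,275),S(270,265),S(228,398),S(170,382)],195)
d=circ(a,[T(350,222),T(457,222),T(403,170),T(402,276)],40)
t=np.mean([plane(a,T(x,y),40)[:2] for x,y in [(36,182),(38,298)]],0)
print('funnel',f,g,'dish',d,'tray outer edge mid',t)
c=(f[0]+g[0])/2; v=c-d[0]; print('centre',c,'yaw',np.arctan2(-v[0],v[1]))
print('plate top', [tri((a,T(*p)),(b,S(*q))) for p,q in [((645,360),(256,92)),((686,366),(252,47))]])
print('nose top', [tri((a,T(*p)),(b,S(*q))) for p,q in [((613,500),(348,103)),((670,507),(343,60))]])
print(Rt.from_rotvec(manip.get_state()['tcp_rot']).as_matrix().round(3))
for y in (130,):
  st=manip.get_state();R=Rt.from_rotvec(st['tcp_rot']).as_matrix()
  for tgt in ([499,130,255],[499,130,180]): print(tgt,(R.T@(np.array(tgt)-st['eef_pos'])).round(1))
E
```

```text
funnel (array([599.3, 202.3]), np.float64(60.3)) (array([596.7, 202.1]), np.float64(60.1)) dish (array([604.7,  89.6]), np.float64(39.1)) tray outer edge mid [588.63171619 352.59654565]
centre [598.  202.2] yaw 0.05943258871162504
plate top [(array([499.79430341, -81.45723085,  48.31857014]), [np.float64(3.8259695440347015), np.float64(3.825969544034657)]), (array([ 489.91676458, -108.895265  ,   82.49944932]), [np.float64(0.8392731353849624), np.float64(0.839273135385039)])]
nose top [(array([408.34250599, -62.31032869,   8.91431948]), [np.float64(1.6021538284401993), np.float64(1.6021538284401597)]), (array([ 400.23213642, -101.56256924,   28.90691787]), [np.float64(1.483601379870829), np.float64(1.483601379870908)])]
[[ 0.901  0.435 -0.   ]
 [ 0.435 -0.901  0.001]
 [ 0.    -0.001 -1.   ]]
[499, 130, 255] [ 505.8 -449.9  -23.5]
[499, 130, 180] [ 505.8 -449.8   51.5]
```

>>> apply_moves(targets=[[[1, 0.254, -0.23, 0, 0, 0, 0.22], [1, 0.254, -0.23, 0, 0, 0, 0.22], [1, 0.254, -0.23, 0, 0, 0, 0.22], [1, 0.254, -0.23, 0, 0, 0, 0.22], [1, 0.254, -0.23, 0, 0, 0, 0.22], [1, 0.254, -0.23, 0, 0, 0, 0.22], [1, 0.254, -0.23, 0, 0, 0, 0.22], [1, 0.254, -0.23, 0, 0, 0, 0.22]]])

```text
time: 0.9
eef_pos: [368.5, -173.6, 231.3]
tcp_rot: [-3.119, -0.369, -0.0]
wrist_force: [-0.3, -0.8, -0.6]
opening: 0.0
finger_force: 0.0
```

```bash
cat >> h.py <<'E'
def to(tgt,Rg=None):
    st=manip.get_state();R=Rt.from_rotvec(st['tcp_rot']).as_matrix()
    print('t',round(st['time'],2),'pos',st['eef_pos'].round(1),'F',st['wrist_force'].round(1),'open',round(st['opening'],3))
    print('shift',(R.T@(np.array(tgt)-st['eef_pos'])).round(1), 'turn',None if Rg is None else Rt.from_matrix(R.T@Rg).as_rotvec().round(4))
E
python3 -c "
from h import *
to([497,140,231],np.diag([1.,-1,-1]))"
```

```text
t 0.9 pos [ 368.5 -173.6  231.3] F [-0.3 -0.8 -0.6] open 0.0
shift [ 198.1 -275.     0.7] turn [-1.200e-03 -1.000e-04  2.355e-01]
```

>>> apply_moves(targets=[[[1, 0.198, -0.275, 0, 0, 0, 0.235], [1, 0.198, -0.275, 0, 0, 0, 0.235], [1, 0.198, -0.275, 0, 0, 0, 0.235], [1, 0.198, -0.275, 0, 0, 0, 0.235], [1, 0.198, -0.275, 0, 0, 0, 0.235], [1, 0.198, -0.275, 0, 0, 0, 0.235], [1, 0.198, -0.275, 0, 0, 0, 0.235], [1, 0.198, -0.275, 0, 0, 0, 0.235]]])

```text
time: 1.7
eef_pos: [499.2, 138.8, 230.6]
tcp_rot: [-3.141, 0.001, 0.0]
wrist_force: [-1.5, -0.3, 0.0]
opening: 0.002
finger_force: 0.0
```

```bash
python3 -c "
from h import *
to([497,145,176],np.diag([1.,-1,-1])); to([497,236,176])"
```

```text
t 1.7 pos [499.2 138.8 230.6] F [-1.5 -0.3  0. ] open 0.002
shift [-2.2 -6.2 54.6] turn [-0.0008  0.0003 -0.0006]
t 1.7 pos [499.2 138.8 230.6] F [-1.5 -0.3  0. ] open 0.002
shift [ -2.2 -97.2  54.6] turn None
```

>>> apply_moves(targets=[[[1, -0.002, 0, 0.03, 0, 0, 0], [1, -0.002, 0, 0.055, 0, 0, 0], [1, -0.002, -0.015, 0.055, 0, 0, 0], [1, -0.002, -0.03, 0.055, 0, 0, 0], [1, -0.002, -0.045, 0.055, 0, 0, 0], [1, -0.002, -0.06, 0.055, 0, 0, 0], [1, -0.002, -0.075, 0.055, 0, 0, 0], [1, -0.002, -0.086, 0.055, 0, 0, 0]]])

```text
time: 2.5
eef_pos: [496.5, 222.8, 176.7]
tcp_rot: [-3.141, 0.007, -0.001]
wrist_force: [0.1, 0.2, -0.7]
opening: -0.001
finger_force: 0.3
```

>>> apply_moves(targets=[[[1, 0, -0.002, 0, 0, 0, 0], [1, 0, -0.004, 0, 0, 0, 0], [1, 0, -0.005, 0, 0, 0, 0], [1, 0, -0.006, 0, 0, 0, 0], [1, 0, -0.007, 0, 0, 0, 0], [1, 0, -0.008, 0, 0, 0, 0], [1, 0, -0.008, 0, 0, 0, 0], [1, 0, -0.008, 0, 0, 0, 0]]])

```text
time: 3.3
eef_pos: [496.5, 229.1, 176.4]
tcp_rot: [-3.142, 0.008, -0.0]
wrist_force: [0.6, 0.2, -0.2]
opening: -0.001
finger_force: 0.2
```

```bash
python3 - <<'E'
from h import *
to([497,240,176])
a=snap('top','top1');b=snap('side','side1')
A=cv2.resize(a['img'][100:220,160:300],None,fx=3,fy=3,interpolation=2);B=cv2.resize(b['img'][190:310,170:310],None,fx=3,fy=3,interpolation=2)
cv2.imwrite('pics/l1.png',np.hstack([A[:360],B[:360]])[:,:800,::-1])
X=[494.3,261.1,181]; print(proj(a,X),proj(b,X))
E
```

```text
t 3.3 pos [496.5 229.1 176.4] F [ 0.6  0.2 -0.2] open -0.001
shift [  0.4 -10.9   0.4] turn None
[[190.85752721 168.63037247]] [[281.60785414 276.06558596]]
```

View pics/l1.png

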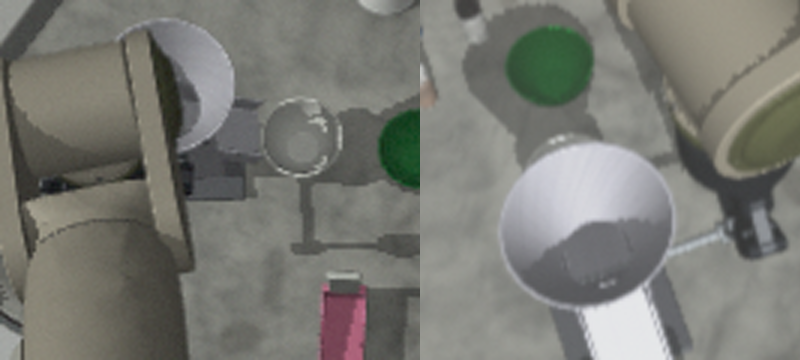

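The gripper hides the knob, but the flap can be seen leaning inside the funnel. I'll keep pushing gently until the force rises.

>>> apply_moves(targets=[[[1, 0, -0.001, 0, 0, 0, 0], [1, 0, -0.002, 0, 0, 0, 0], [1, 0, -0.003, 0, 0, 0, 0], [1, 0, -0.004, 0, 0, 0, 0], [1, 0, -0.005, 0, 0, 0, 0], [1, 0, -0.006, 0, 0, 0, 0], [1, 0, -0.006, 0, 0, 0, 0], [1, 0, -0.006, 0, 0, 0, 0]]])

```text
time: 4.2
eef_pos: [496.5, 235.2, 176.3]
tcp_rot: [-3.141, 0.008, -0.0]
wrist_force: [-0.1, -0.4, 1.2]
opening: -0.001
finger_force: 0.0
```

>>> apply_moves(targets=[[[1, 0, -0.001, 0, 0, 0, 0], [1, 0, -0.001, 0, 0, 0, 0], [1, 0, -0.002, 0, 0, 0, 0], [1, 0, -0.002, 0, 0, 0, 0], [1, 0, -0.003, 0, 0, 0, 0], [1, 0, -0.003, 0, 0, 0, 0], [1, 0, -0.003, 0, 0, 0, 0], [1, 0, -0.003, 0, 0, 0, 0]]])

```text
time: 5.0
eef_pos: [496.6, 238.2, 176.3]
tcp_rot: [-3.141, 0.008, -0.0]
wrist_force: [-0.7, 0.0, 0.5]
opening: -0.001
finger_force: 0.0
```

>>> apply_moves(targets=[[[1, 0, -0.001, 0, 0, 0, 0], [1, 0, -0.001, 0, 0, 0, 0], [1, 0, -0.002, 0, 0, 0, 0], [1, 0, -0.002, 0, 0, 0, 0], [1, 0, -0.003, 0, 0, 0, 0], [1, 0, -0.003, 0, 0, 0, 0], [1, 0, -0.003, 0, 0, 0, 0], [1, 0, -0.003, 0, 0, 0, 0]]])

```text
time: 5.8
eef_pos: [496.6, 241.2, 176.4]
tcp_rot: [-3.141, 0.008, -0.0]
wrist_force: [0.8, 0.9, -0.5]
opening: -0.004
finger_force: 0.0
```

```bash
python3 - <<'E'
from h import *
a=snap('wrist','w1');b=snap('side','side2')
B=cv2.resize(b['img'][230:310,200:320],None,fx=3.5,fy=3.5,interpolation=2)
W=cv2.resize(a['img'],(373,280))
cv2.imwrite('pics/l2.png',np.hstack([W,B[:280]])[:,:800,::-1])
E
```

```text
(no output)
```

View pics/l2.png

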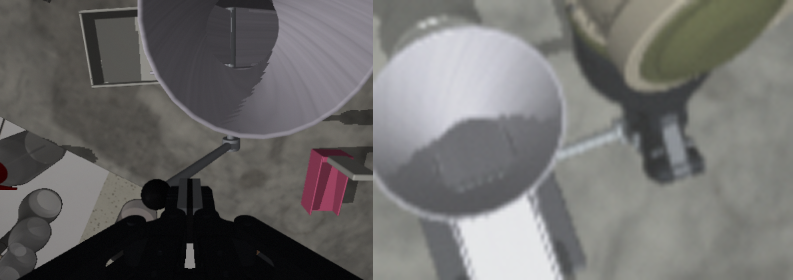

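The wrist view shows the knob (small picture (155,194)) pushed over to the left of the fingers. I'll compute its angle from the ray and the lever circle.

```bash
cat >> h.py <<'E'
def knobq(s,uv,c=(598,202.2),yaw=0.06):
    o,d=ray(s,uv); best=[]
    for q in np.linspace(-.7,.8,301):
        X=np.array([c[0]-100*np.cos(yaw)-115*np.sin(q)*np.sin(yaw),c[1]-100*np.sin(yaw)+115*np.sin(q)*np.cos(yaw),86+115*np.cos(q)])
        best.append((np.linalg.norm(np.cross(X-o,d)),q,X))
    return min(best,key=lambda t:t[0])
def darkblob(s,x0,x1,y0,y1,th=35):
    m=(s['img'].max(2)<th).astype(np.uint8); k=np.zeros_like(m);k[y0:y1,x0:x1]=m[y0:y1,x0:x1]
    n,l,st,c=cv2.connectedComponentsWithStats(k); return [(st[i,4],c[i].round(1)) for i in range(1,n) if st[i,4]>8]
E
python3 - <<'E'
from h import *
a=load('w1'); print(darkblob(a,205,256,260,318)); print(knobq(a,(233,290))); print(knobq(load('top0'),(219,165)))
E
```

```text
[(np.int32(1734), array([235.2, 292.5]))]
(np.float64(2.665561151740474), np.float64(0.635), array([494.08947647, 264.29626259, 178.58324509]))
(np.float64(0.6486934270302444), np.float64(-0.08499999999999996), array([498.7653886 , 186.45793438, 200.58481257]))
```

>>> apply_moves(targets=[[[1, 0, -0.001, 0, 0, 0, 0], [1, 0, -0.001, 0, 0, 0, 0], [1, 0, -0.002, 0, 0, 0, 0], [1, 0, -0.002, 0, 0, 0, 0], [1, 0, -0.003, 0, 0, 0, 0], [1, 0, -0.003, 0, 0, 0, 0], [1, 0, -0.003, 0, 0, 0, 0], [1, 0, -0.003, 0, 0, 0, 0]]])

```text
time: 6.7
eef_pos: [496.6, 242.9, 176.2]
tcp_rot: [3.139, -0.009, -0.001]
wrist_force: [-1.0, -8.3, 0.7]
opening: -0.002
finger_force: 4.1
```

The stop is reached at 8 N. Now I'll back off, raise the tool and go to look at the scoop.

>>> apply_moves(targets=[[[1, 0, 0.02, 0, 0, 0, 0], [1, 0, 0.05, 0, 0, 0, 0], [1, 0, 0.08, -0.03, 0, 0, 0], [0.6, -0.02, 0.12, -0.08, 0, 0, 0], [0, -0.04, 0.17, -0.1, 0, 0, 0], [0, -0.06, 0.22, -0.1, 0, 0, 0], [0, -0.08, 0.27, -0.1, 0, 0, 0], [0, -0.1, 0.32, -0.1, 0, 0, 0]]])

```text
time: 7.5
eef_pos: [406.4, -46.2, 276.5]
tcp_rot: [3.142, -0.007, 0.003]
wrist_force: [1.2, -0.9, 0.2]
opening: 0.847
finger_force: 0.0
```

```bash
python3 - <<'E'
from h import *
to([400,-90,276],np.diag([1.,-1,-1]))
a=snap('top','top2');b=snap('side','side3');w=snap('wrist','w2')
W=a['img'][90:200,150:260];B=b['img'][190:300,210:320]
cv2.imwrite('pics/l3.png',np.hstack([cv2.resize(W,(400,400)),cv2.resize(B,(400,400))])[:,:,::-1])
E
```

```text
t 7.5 pos [406.4 -46.2 276.5] F [ 1.2 -0.9  0.2] open 0.847
shift [-6.3 43.8  0.5] turn [ 0.     -0.0021 -0.0043]
```

View pics/l3.png

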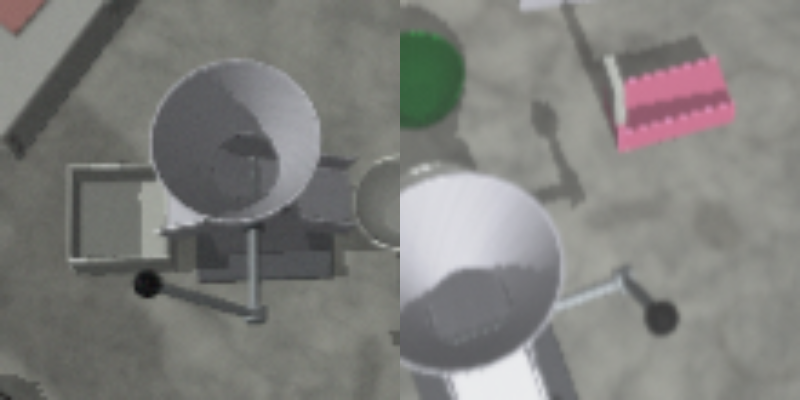

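The lever is thrown fully over: the knob is at top px (190.4,168.1), against (190.9,168.6) predicted for +0.6 rad. Next, the wrist view over the scoop.

>>> apply_moves(targets=[[[0, -0.006, 0.044, 0, 0, 0, 0], [0, -0.006, 0.044, 0, 0, 0, 0], [0, -0.006, 0.044, 0, 0, 0, 0], [0, -0.006, 0.044, 0, 0, 0, 0], [0, -0.006, 0.044, 0, 0, 0, 0], [0, -0.006, 0.044, 0, 0, 0, 0], [0, -0.006, 0.044, 0, 0, 0, 0], [0, -0.006, 0.044, 0, 0, 0, 0]]])

```text
time: 8.45
eef_pos: [401.0, -88.8, 275.8]
tcp_rot: [-3.142, 0.007, -0.0]
wrist_force: [0.4, 0.5, 0.5]
opening: 1.0
finger_force: 0.0
```

```bash
python3 - <<'E'
from h import *
a=snap('wrist','w3')
for n in ('w2','w3'):
  s=load(n); print(n,[proj(s,X).round(0).tolist() for X in ([492,-95,85],[402,-82,30])])
E
```

```text
w2 [[[335.0, 92.0]], [[314.0, 179.0]]]
w3 [[[291.0, 86.0]], [[278.0, 175.0]]]
```

View pics/w3.png

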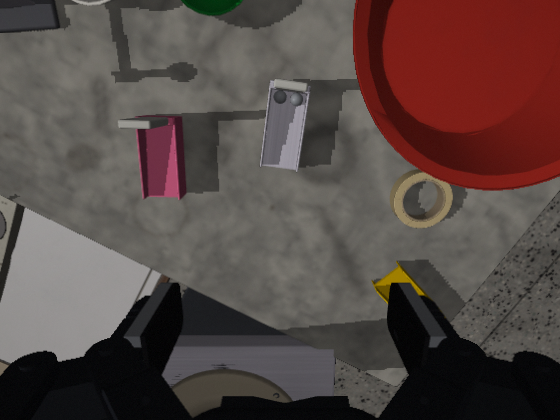

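The wrist view shows the scoop's plate at (289,84), both balls at the rear at (280,97) and (296,99), and the nose corners at (261,165) and (297,170). Next I'll mask the plate top in the two wrist views and triangulate it.

```bash
python3 - <<'E'
from h import *
w2,w3=load('w2'),load('w3')
R={}
def plate(s,u,v,th):
    x0,y0=u-35,max(v-25,0); g=s['img'][y0:v+25,u-35:u+35].astype(int)
    m=((g.min(2)>th)&(g.max(2)-g.min(2)<14)&(g[...,2]-g[...,0]<6)).astype(np.uint8)
    n,l,st,c=cv2.connectedComponentsWithStats(m); i=1+np.argmax(st[1:,4])
    r=cv2.minAreaRect(np.argwhere(l==i)[:,::-1].astype(np.float32)); 
    b=cv2.boxPoints(r)+[x0,y0]; o=np.argsort(b[:,0]); return st[i,4],np.array([(b[o[0]]+b[o[1]])/2,(b[o[2]]+b[o[3]])/2]),r[1]
for th in (150,175,195):
  p2,p3=plate(w2,331,86,th),plate(w3,289,84,th); print(th,p2,p3)
  X=[tri((w2,p2[1][k]),(w3,p3[1][k])) for k in (0,1)]; print(X)
  m=tri((w2,p2[1].mean(0)),(w3,p3[1].mean(0)));print('mid',m)
  P=[plane(w3,p3[1][k],85) for k in (0,1)]; d=P[1]-P[0]; print('on z85',np.mean(P,0),d, 'plate dir deg',np.degrees(np.arctan2(d[0],-d[1])))
P=[plane(w3,p,30) for p in [(261,165),(297,170)]];print('nose',P,np.mean(P,0))
E
```

```text
150 (np.int32(2), array([[309.,  87.],
       [309.,  86.]]), (1.0, 0.0)) (np.int32(11), array([[274.,  83.],
       [275.,  83.]]), (6.0, 1.0))
[(array([498.207845  , -78.05523935,  -2.54398103]), [np.float64(0.3102725226729742), np.float64(0.3102725226730426)]), (array([499.17422979, -78.84940358, -15.55369711]), [np.float64(0.7889814285597548), np.float64(0.7889814285596344)])]
mid (array([498.68591709, -78.44743214,  -9.01300797]), [np.float64(0.5460557336951652), np.float64(0.5460557336950643)])
on z85 [494.56929492 -80.98532067  85.        ] [-0.00479227 -0.87419409  0.        ] plate dir deg -0.3140883375308448Traceback (most recent call last):
  File "<stdin>", line 11, in <module>
  File "<stdin>", line 7, in plate
    return _wrapfunc(a, 'argmax', axis=axis, out=out, **kwds)
    return bound(*args, **kwds)
ValueError: attempt to get argmax of an empty sequence
```

```bash
python3 - <<'E'
from h import *
w3=load('w3')['img']
for v in range(74,108,2): print(v,w3[v,262:316:6].tolist())
E
```

```text
74 [[97, 94, 88], [97, 95, 89], [92, 88, 85], [97, 93, 88], [103, 100, 94], [101, 98, 93], [94, 92, 88], [102, 99, 94], [109, 107, 100]]
76 [[99, 94, 89], [97, 94, 88], [91, 88, 83], [98, 94, 89], [104, 100, 97], [101, 99, 94], [98, 96, 91], [101, 98, 93], [107, 105, 99]]
78 [[98, 94, 89], [94, 91, 86], [95, 91, 86], [89, 88, 83], [103, 100, 96], [101, 99, 94], [98, 97, 92], [97, 95, 90], [102, 98, 94]]
80 [[97, 93, 87], [93, 90, 85], [137, 135, 130], [143, 141, 137], [127, 126, 121], [93, 91, 87], [62, 60, 58], [60, 57, 54], [92, 88, 83]]
82 [[92, 91, 84], [89, 88, 83], [166, 164, 160], [156, 155, 148], [156, 154, 149], [145, 144, 138], [131, 130, 124], [72, 71, 68], [60, 58, 55]]
84 [[91, 88, 84], [90, 87, 83], [169, 167, 161], [153, 150, 144], [154, 152, 146], [153, 151, 146], [151, 150, 144], [147, 146, 140], [62, 59, 57]]
86 [[91, 89, 83], [90, 88, 83], [162, 160, 157], [143, 142, 135], [150, 149, 143], [152, 151, 145], [151, 150, 144], [152, 150, 145], [76, 75, 77]]
88 [[93, 90, 85], [95, 92, 87], [118, 115, 123], [69, 68, 64], [121, 119, 115], [138, 136, 131], [150, 149, 144],
[... 613 characters left out ...]
161], [56, 56, 59], [62, 64, 66], [81, 80, 85], [130, 129, 134], [96, 97, 102], [104, 100, 108], [65, 63, 61]]
100 [[106, 103, 97], [153, 148, 155], [83, 80, 86], [54, 56, 57], [99, 96, 103], [128, 129, 134], [93, 94, 99], [104, 101, 108], [66, 62, 59]]
102 [[112, 108, 102], [138, 136, 143], [106, 103, 108], [43, 44, 45], [103, 101, 107], [111, 112, 116], [82, 84, 87], [103, 101, 107], [65, 64, 59]]
104 [[116, 113, 106], [127, 122, 130], [106, 103, 110], [101, 97, 104], [103, 99, 107], [92, 92, 97], [59, 61, 62], [112, 108, 115], [70, 67, 64]]
106 [[118, 115, 109], [113, 110, 116], [106, 103, 109], [99, 95, 102], [100, 98, 104], [102, 99, 105], [151, 147, 155], [136, 132, 140], [71, 70, 66]]
```

```bash
python3 - <<'E'
from h import *
w2,w3=load('w2'),load('w3')
def plate(s,u,v):
    x0,y0=u-40,v-30; g=s['img'][y0:v+30,x0:u+40].astype(int)
    m=((g.min(2)>118)&(g[...,0]-g[...,2]>2)).astype(np.uint8)
    n,l,st,c=cv2.connectedComponentsWithStats(m); i=1+np.argmax(st[1:,4])
    pts=np.argwhere(l==i)[:,::-1].astype(np.float32)+np.float32([x0,y0])
    r=cv2.minAreaRect(pts); b=cv2.boxPoints(r); o=np.argsort(b[:,0])
    return st[i,4],np.array([(b[o[0]]+b[o[1]])/2,(b[o[2]]+b[o[3]])/2]),r[1]
p2,p3=plate(w2,331,86),plate(w3,289,84); print(p2,p3)
print([tri((w2,p2[1][k]),(w3,p3[1][k])) for k in (0,1)],tri((w2,p2[1].mean(0)),(w3,p3[1].mean(0))))
for s,p in ((w2,p2),(w3,p3)):
  P=[plane(s,p[1][k],85) for k in (0,1)]; d=P[1]-P[0]; print('on z85',np.mean(P,0),np.linalg.norm(d),'deg',np.degrees(np.arctan2(d[0],-d[1])))
P=[plane(w3,p,30) for p in [(261,165),(297,170)]];print('nose',P,np.mean(P,0)); print('cam',-np.array(w3['R']).T@w3['t'])
E
```

```text
(np.int32(228), array([[317.75473,  88.12555],
       [349.2584 ,  91.76059]], dtype=float32), (31.71267318725586, 7.641607761383057)) (np.int32(247), array([[273.69998 ,  82.1     ],
       [305.61996 ,  86.659996]], dtype=float32), (32.24407196044922, 7.636753082275391))
[(array([495.19699485, -80.25583417,  84.2643682 ]), [np.float64(0.1476469318256113), np.float64(0.1476469318256546)]), (array([ 491.58796775, -108.35649913,   82.84261747]), [np.float64(0.11906771524892677), np.float64(0.11906771524890475)])] (array([493.39633091, -94.25193343,  83.55912895]), [np.float64(0.014764350985179938), np.float64(0.014764350985168203)])
on z85 [493.35314642 -94.0873883   85.        ] 28.032568860168098 deg -6.880146751395705
on z85 [493.36103179 -94.26101813  85.        ] 28.20065620750619 deg -7.961010370823718
nose [array([412.63463362, -63.59744392,  30.        ]), array([ 406.9285761 , -102.86050522,   30.        ])] [409.78160486 -83.22897457  30.        ]
cam [481.90988175 -90.15924356 418.13025096]
```

>>> apply_moves(targets=[[[0, 0.092, 0.005, 0.06, 0, 0, -0.72], [0, 0.092, 0.005, 0.06, 0, 0, -0.72], [0, 0.092, 0.005, 0.06, 0, 0, -0.72], [0, 0.092, 0.005, 0.06, 0, 0, -0.72], [0, 0.092, 0.005, 0.06, 0, 0, -0.72], [0, 0.092, 0.005, 0.06, 0, 0, -0.72], [0, 0.092, 0.005, 0.06, 0, 0, -0.72], [0, 0.092, 0.005, 0.06, 0, 0, -0.72]]])

```text
time: 9.3
eef_pos: [492.9, -94.6, 215.9]
tcp_rot: [2.944, 1.095, 0.0]
wrist_force: [-0.4, -0.2, 0.4]
opening: 0.996
finger_force: 0.0
```

```bash
cat >> h.py <<'E'
yn=np.radians(7.4); n0=np.array([-np.cos(yn),np.sin(yn),0])
RG=np.c_[np.cross(-n0,[0,0,-1]),-n0,[0,0,-1]]
E
python3 -c "
from h import *
print(RG); to([493.4,-94.2,150],RG)"
```

```text
[[ 0.1287956   0.99167116  0.        ]
 [ 0.99167116 -0.1287956   0.        ]
 [ 0.         -0.         -1.        ]]
t 9.3 pos [492.9 -94.6 215.9] F [-0.4 -0.2  0.4] open 0.996
shift [ 0.6  0.  65.9] turn [ 2.000e-04 -0.000e+00 -7.293e-01]
```

>>> apply_moves(targets=[[[0, 0, 0, 0.065, 0, 0, -0.729], [0, 0, 0, 0.065, 0, 0, -0.729], [0, 0, 0, 0.065, 0, 0, -0.729], [0, 0, 0, 0.065, 0, 0, -0.729], [0, 0, 0, 0.065, 0, 0, -0.729], [0, 0, 0, 0.065, 0, 0, -0.729], [0, 0, 0, 0.065, 0, 0, -0.729], [0, 0, 0, 0.065, 0, 0, -0.729]]])

```text
time: 10.1
eef_pos: [492.9, -94.6, 150.9]
tcp_rot: [2.361, 2.072, 0.0]
wrist_force: [-0.9, 0.6, -0.2]
opening: 0.996
finger_force: 0.0
```

```bash
python3 -c "
from h import *
to([493.4,-94.2,53],RG)"
```

```text
t 10.1 pos [492.9 -94.6 150.9] F [-0.9  0.6 -0.2] open 0.996
shift [ 0.5  0.4 97.9] turn [ 0.0002  0.0001 -0.001 ]
```

>>> apply_moves(targets=[[[0, 0, 0, 0.03, 0, 0, 0], [0, 0, 0, 0.055, 0, 0, 0], [0, 0, 0, 0.075, 0, 0, 0], [0, 0, 0, 0.09, 0, 0, 0], [0, 0, 0, 0.098, 0, 0, 0], [0, 0, 0, 0.098, 0, 0, 0], [0.3, 0, 0, 0.098, 0, 0, 0], [0.5, 0, 0, 0.098, 0, 0, 0]]])

```text
time: 10.9
eef_pos: [493.4, -94.7, 53.6]
tcp_rot: [2.357, 2.075, 0.001]
wrist_force: [0.0, 0.4, -0.6]
opening: 0.693
finger_force: 0.0
```

>>> apply_moves(targets=[[[0.65, 0, 0, 0, 0, 0, 0], [0.75, 0, 0, 0, 0, 0, 0], [0.85, 0, 0, 0, 0, 0, 0], [1, 0, 0, 0, 0, 0, 0], [1, 0, 0, 0, 0, 0, 0], [1, 0, 0, 0, 0, 0, 0], [1, 0, 0, 0, 0, 0, 0], [1, 0, 0, 0, 0, 0, 0]]])

```text
time: 11.7
eef_pos: [492.9, -94.5, 53.1]
tcp_rot: [-2.358, -2.076, 0.0]
wrist_force: [-1.1, 0.0, 5.7]
opening: 0.087
finger_force: 59.0
```

>>> apply_moves(targets=[[[1, 0, 0, -0.005, 0, 0, 0], [1, 0, 0, -0.015, 0, 0, 0], [1, 0, 0, -0.03, 0, 0, 0], [1, 0, 0, -0.05, 0, 0, 0], [1, 0, 0, -0.07, 0, 0, 0], [1, 0, 0, -0.09, 0, 0, 0], [1, 0, 0, -0.105, 0, 0, 0], [1, 0, 0, -0.11, 0, 0, 0]]])

```text
time: 12.5
eef_pos: [493.5, -94.8, 164.8]
tcp_rot: [2.356, 2.074, 0.002]
wrist_force: [-0.1, 0.5, -2.4]
opening: 0.084
finger_force: 58.4
```

```bash
python3 - <<'E'
from h import *
to([493,-94.5,290],RG)
t=snap('top','top4');s=snap('side','side4');w=snap('wrist','w4')
st=manip.get_state();R=Rt.from_rotvec(st['tcp_rot']).as_matrix()
# expected nose/ball location: scoop shifted by lift
L=st['eef_pos']-[492.9,-94.5,53.1]
for X in ([493.4,-94.2,85],[409.8,-83.2,30]): print(proj(s,np.array(X)+L).round(),proj(w,np.array(X)+L).round())
B=cv2.resize(s['img'][110:210,200:300],(400,400));W=cv2.resize(w['img'],(400,300));W=np.vstack([W,np.zeros((100,400,3),np.uint8)])
cv2.imwrite('pics/g1.png',np.hstack([B,W])[:,:,::-1])
E
```

```text
t 12.5 pos [493.5 -94.8 164.8] F [-0.1  0.5 -2.4] open 0.084
shift [ 1.000e-01 -1.000e-01 -1.252e+02] turn [0.0031 0.001  0.0022]
[[236. 145.]] [[282. 326.]]
[[270. 153.]] [[117. 260.]]
```

View pics/g1.png

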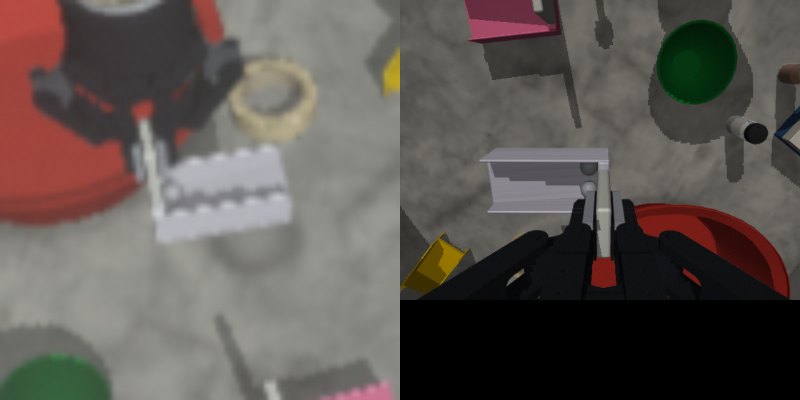

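The scoop is held level and both balls sit at the rear of the trough. I'll lift further and turn it in yaw so the pour pose stays well within reach.

>>> apply_moves(targets=[[[1, 0, 0, -0.005, 0, 0, 0.03], [1, 0, 0, -0.015, 0, 0, 0.11], [1, 0, 0, -0.03, 0, 0, 0.22], [1, 0, 0, -0.05, 0, 0, 0.33], [1, 0, 0, -0.07, 0, 0, 0.44], [1, 0, 0, -0.09, 0, 0, 0.55], [1, 0, 0, -0.1, 0, 0, 0.63], [1, 0, 0, -0.105, 0, 0, 0.656]]])

```text
time: 13.45
eef_pos: [493.0, -94.6, 267.8]
tcp_rot: [-2.902, -1.203, 0.0]
wrist_force: [-0.8, -0.1, -2.0]
opening: 0.082
finger_force: 58.5
```

```bash
cat >> h.py <<'E'
def Rn(deg,tilt=0):
    a=np.radians(deg); n=np.array([np.cos(a),np.sin(a),0])
    R=np.c_[np.cross(-n,[0,0,-1]),-n,[0,0,-1]]
    return R@Rt.from_rotvec([-np.radians(tilt),0,0]).as_matrix(), n
def pour(deg,tilt,back=20,z=230,c=(598,202.2)):
    R,_=Rn(deg,tilt); n=_; E=np.array([c[0]-back*n[0],c[1]-back*n[1],z]); return E-R@np.array([0,-86,36.1]),R
E
python3 -c "
from h import *
for t in (0,20,45): p,R=pour(135,t); print(p.round(1)); to(p,R)
print(manip.get_state()['joint_pos'].round(2))"
```

```text
[673.  127.2 266.1]
t 13.45 pos [493.  -94.6 267.8] F [-0.8 -0.1 -2. ] open 0.082
shift [284.2 -29.4   1.7] turn [-0.0003  0.0001  0.0007]
[660.6 139.6 293.3]
t 13.45 pos [493.  -94.6 267.8] F [-0.8 -0.1 -2. ] open 0.082
shift [284.2 -46.9 -25.5] turn [-0.3494 -0.      0.0007]
[637.1 163.1 316.3]
t 13.45 pos [493.  -94.6 267.8] F [-0.8 -0.1 -2. ] open 0.082
shift [284.2 -80.1 -48.5] turn [-7.857e-01 -2.000e-04  7.000e-04]
[-0.43  0.27  1.36  0.    1.52  0.36]
```

>>> apply_moves(targets=[[[1, 0.005, 0, 0, 0, 0, 0], [1, 0.015, -0.001, 0, 0, 0, 0], [1, 0.03, -0.003, 0, 0, 0, 0], [1, 0.048, -0.005, 0, 0, 0, 0], [1, 0.068, -0.007, 0, 0, 0, 0], [1, 0.09, -0.009, 0, 0, 0, 0], [1, 0.112, -0.011, 0, 0, 0, 0], [1, 0.134, -0.013, 0, 0, 0, 0]]])

```text
time: 14.25
eef_pos: [579.1, 11.6, 267.0]
tcp_rot: [-2.899, -1.208, 0.001]
wrist_force: [0.2, -0.7, -2.4]
opening: 0.082
finger_force: 58.5
```

>>> apply_moves(targets=[[[1, 0.022, -0.002, 0, 0, 0, 0], [1, 0.044, -0.004, 0, 0, 0, 0], [1, 0.066, -0.006, 0, 0, 0, 0], [1, 0.088, -0.008, 0, 0, 0, 0], [1, 0.108, -0.01, 0, 0, 0, 0], [1, 0.126, -0.012, 0, 0, 0, 0], [1, 0.139, -0.014, 0, 0, 0, 0], [1, 0.148, -0.016, 0, 0, 0, 0]]])

```text
time: 15.05
eef_pos: [671.8, 127.9, 266.5]
tcp_rot: [-2.899, -1.208, 0.002]
wrist_force: [0.2, -0.2, -2.0]
opening: 0.083
finger_force: 58.5
```

```bash
python3 - <<'E'
from h import *
print(manip.get_state()['joint_pos'].round(2))
st=manip.get_state();R0=Rt.from_rotvec(st['tcp_rot']).as_matrix();print('edge now',(st['eef_pos']+R0@[0,-86,36.1]).round(1))
for t in (0,4,8,12,16,20,24,28): p,R=pour(135,t); print(t); to(p,R)
t=snap('top','top5');s=snap('side','side5')
for X in ([617,187,230],): print(proj(t,X),proj(s,X))
c=[st['eef_pos']+R0@np.array(v) for v in ([21,-86,36.1],[-21,-86,36.1])]; print(c,proj(s,c))
E
```

```text
[0.02 0.62 0.79 0.   1.74 0.8 ]
edge now [610.6 188.5 230.5]
0
t 15.05 pos [671.8 127.9 266.5] F [ 0.2 -0.2 -2. ] open 0.083
shift [0.4 1.3 0.4] turn [-0.0013  0.001   0.0044]
4
t 15.05 pos [671.8 127.9 266.5] F [ 0.2 -0.2 -2. ] open 0.083
shift [ 0.4 -1.4 -5.5] turn [-0.0711  0.0008  0.0045]
8
t 15.05 pos [671.8 127.9 266.5] F [ 0.2 -0.2 -2. ] open 0.083
shift [  0.4  -4.5 -11.2] turn [-0.1409  0.0007  0.0045]
12
t 15.05 pos [671.8 127.9 266.5] F [ 0.2 -0.2 -2. ] open 0.083
shift [  0.4  -8.1 -16.7] turn [-0.2107  0.0005  0.0045]
16
t 15.05 pos [671.8 127.9 266.5] F [ 0.2 -0.2 -2. ] open 0.083
shift [  0.4 -12.  -21.9] turn [-0.2805  0.0003  0.0045]
20
t 15.05 pos [671.8 127.9 266.5] F [ 0.2 -0.2 -2. ] open 0.083
shift [  0.4 -16.2 -26.8] turn [-3.503e-01  2.000e-04  4.600e-03]
24
t 15.05 pos [671.8 127.9 266.5] F [ 0.2 -0.2 -2. ] open 0.083
shift [  0.4 -20.8 -31.4] turn [-0.4202  0.      0.0046]
28
t 15.05 pos [671.8 127.9 266.5] F [ 0.2 -0.2 -2. ] open 0.083
shift [  0.4 -25.7 -35.7] turn [-4.9e-01 -1.0e-04  4.6e-03]
[[219.10784933 117.06518455]] [[212.15164336 253.04715513]]
[array([625.40650696, 203.39865469, 230.47399983]), array([595.83995143, 173.56885172, 230.51461079])] [[209.98707424 261.41452056]
 [220.61421512 244.0848668 ]]
```

>>> apply_moves(targets=[[[1, 0, 0, -0.003, -0.035, 0, 0], [1, 0, -0.001, -0.006, -0.071, 0, 0], [1, 0, -0.003, -0.009, -0.106, 0, 0], [1, 0, -0.0045, -0.0112, -0.141, 0, 0], [1, 0, -0.006, -0.014, -0.176, 0, 0], [1, 0, -0.008, -0.0167, -0.211, 0, 0], [1, 0, -0.009, -0.018, -0.229, 0, 0], [1, 0, -0.01, -0.0195, -0.246, 0, 0]]])

```text
time: 15.95
eef_pos: [664.0, 133.0, 287.4]
tcp_rot: [2.687, 1.117, 0.139]
wrist_force: [-0.4, 0.2, -1.2]
opening: 0.081
finger_force: 58.5
```

```bash
python3 - <<'E'
from h import *
s=snap('side','side6');t=snap('top','top6')
for k in (16,20,25,30,35,40,45,48): p,R=pour(135,k); print(k); to(p,R)
E
```

```text
16
t 16.05 pos [664.  133.2 287.5] F [ 1.  -0.9 -1.2] open 0.085
shift [ 2.1 -2.5 -1.5] turn [-0.0326 -0.0008  0.0027]
20
t 16.05 pos [664.  133.2 287.5] F [ 1.  -0.9 -1.2] open 0.085
shift [ 2.1 -5.4 -7.4] turn [-0.1024 -0.0009  0.0027]
25
t 16.05 pos [664.  133.2 287.5] F [ 1.  -0.9 -1.2] open 0.085
shift [  2.2  -9.6 -14.3] turn [-0.1897 -0.0011  0.0026]
30
t 16.05 pos [664.  133.2 287.5] F [ 1.  -0.9 -1.2] open 0.085
shift [  2.2 -14.4 -20.9] turn [-0.277  -0.0012  0.0026]
35
t 16.05 pos [664.  133.2 287.5] F [ 1.  -0.9 -1.2] open 0.085
shift [  2.2 -19.7 -27. ] turn [-0.3642 -0.0013  0.0026]
40
t 16.05 pos [664.  133.2 287.5] F [ 1.  -0.9 -1.2] open 0.085
shift [  2.2 -25.6 -32.7] turn [-0.4515 -0.0014  0.0025]
45
t 16.05 pos [664.  133.2 287.5] F [ 1.  -0.9 -1.2] open 0.085
shift [  2.2 -31.9 -37.8] turn [-0.5388 -0.0015  0.0024]
48
t 16.05 pos [664.  133.2 287.5] F [ 1.  -0.9 -1.2] open 0.085
shift [  2.3 -36.  -40.6] turn [-0.5911 -0.0016  0.0024]
```

>>> apply_moves(targets=[[[1, 0, 0, 0, 0, 0, 0], [1, 0, 0, 0, 0, 0, 0], [1, 0, 0, 0, 0, 0, 0], [1, 0.001, -0.001, -0.001, -0.02, 0, 0], [1, 0.001, -0.0025, -0.003, -0.05, 0, 0], [1, 0.001, -0.004, -0.005, -0.075, 0, 0], [1, 0.002, -0.0054, -0.0074, -0.102, 0, 0], [1, 0.002, -0.0054, -0.0074, -0.102, 0, 0]]])

```text
time: 16.85
eef_pos: [660.2, 140.2, 293.8]
tcp_rot: [2.597, 1.081, 0.192]
wrist_force: [-0.2, -0.2, -0.4]
opening: 0.079
finger_force: 58.5
```

>>> apply_moves(targets=[[[1, 0, -0.004, -0.007, -0.087, 0, 0], [1, 0, -0.009, -0.0135, -0.175, 0, 0], [1, 0, -0.0143, -0.0196, -0.262, 0, 0], [1, 0, -0.02, -0.025, -0.349, 0, 0], [1, 0, -0.0265, -0.03, -0.437, 0, 0], [1, 0, -0.0306, -0.033, -0.489, 0, 0], [1, 0, -0.0306, -0.033, -0.489, 0, 0], [1, 0, -0.0306, -0.033, -0.489, 0, 0]]])

```text
time: 17.65
eef_pos: [632.4, 167.6, 313.9]
tcp_rot: [2.16, 0.898, 0.399]
wrist_force: [-0.5, -1.3, -1.2]
opening: 0.086
finger_force: 58.7
```

```bash
python3 - <<'E'
from h import *
s=snap('side','side7');t=snap('top','top7');w=snap('wrist','w7')
t0=load('top0')
d=np.abs(t['img'].astype(int)-t0['img']).max(2)
print('dish diff',[(int(v),int(u),t0['img'][v,u].tolist(),t['img'][v,u].tolist()) for v in range(132,159,1) for u in range(246,275) if d[v,u]>30][:40])
print('tray diff',[(int(v),int(u),t0['img'][v,u].tolist(),t['img'][v,u].tolist()) for v in range(136,163) for u in range(170,190) if d[v,u]>30][:20])
p,R=pour(135,0);to(p,R)
E
```

```text
dish diff [(140, 267, [109, 110, 105], [181, 181, 173]), (140, 268, [97, 99, 94], [160, 164, 156]), (141, 266, [111, 114, 111], [186, 188, 179]), (141, 267, [100, 104, 99], [174, 175, 169]), (142, 265, [107, 109, 105], [146, 148, 142]), (142, 266, [107, 108, 105], [193, 195, 187]), (142, 267, [102, 104, 100], [191, 193, 185]), (142, 268, [100, 102, 98], [168, 170, 161]), (143, 266, [109, 111, 107], [150, 153, 146]), (143, 267, [105, 107, 102], [197, 199, 192]), (143, 268, [103, 105, 102], [178, 181, 171]), (144, 266, [110, 111, 106], [147, 147, 141]), (144, 267, [106, 107, 104], [203, 205, 198]), (144, 268, [104, 105, 100], [184, 186, 178]), (145, 266, [108, 109, 103], [147, 148, 143]), (145, 267, [108, 109, 105], [209, 210, 202]), (145, 268, [101, 102, 99], [184, 188, 179]), (146, 257, [118, 121, 115], [87, 92, 91]), (146, 267, [106, 106, 104], [156, 156, 150]), (146, 268, [107, 107, 102], [188, 191, 183]), (147, 256, [122, 124, 119], [88, 90, 92]), (147, 257, [125, 127, 122], [87, 91, 92]), (147, 258, [121, 124, 118], [91, 91, 93]), (147, 260, [122, 123, 118], [87, 90, 87]), (147, 
[... 979 characters left out ...]
 112, 109], [78, 77, 68]), (136, 182, [104, 106, 103], [84, 80, 72]), (141, 174, [106, 110, 104], [83, 81, 73]), (141, 176, [107, 108, 104], [79, 77, 69]), (141, 178, [105, 108, 102], [80, 78, 69]), (141, 179, [104, 109, 103], [82, 80, 71]), (141, 180, [106, 110, 105], [81, 79, 72]), (141, 181, [108, 110, 105], [83, 82, 73]), (141, 183, [109, 112, 105], [82, 80, 73]), (141, 184, [108, 108, 104], [81, 79, 72]), (141, 185, [107, 108, 103], [79, 77, 70]), (142, 173, [106, 109, 104], [83, 79, 72]), (142, 175, [108, 107, 105], [83, 80, 72]), (142, 176, [107, 109, 103], [81, 79, 72])]
t 17.8 pos [632.8 166.9 314.1] F [ 1.2  0.3 -2. ] open 0.083
shift [ 0.3  2.2 74.1] turn [ 0.8365 -0.0013  0.001 ]
```

The top view shows two dark blobs, probably both balls, in the round dish at about (257,148) and (262,148). I'll level the scoop and rise.

```bash
python3 - <<'E'
from h import *
p,R=pour(135,0,z=280);to(p,R)
E
```

```text
t 17.8 pos [632.8 166.9 314.1] F [ 1.2  0.3 -2. ] open 0.083
shift [ 0.3 39.3 40.6] turn [ 0.8365 -0.0013  0.001 ]
```

>>> apply_moves(targets=[[[1, 0, 0.006, 0.006, 0.12, 0, 0], [1, 0, 0.012, 0.012, 0.25, 0, 0], [1, 0, 0.018, 0.018, 0.38, 0, 0], [1, 0, 0.024, 0.024, 0.51, 0, 0], [1, 0, 0.03, 0.03, 0.64, 0, 0], [1, 0, 0.036, 0.037, 0.76, 0, 0], [1, 0, 0.039, 0.041, 0.836, 0, 0], [1, 0, 0.039, 0.041, 0.836, 0, 0]]])

```text
time: 18.6
eef_pos: [674.1, 124.6, 314.1]
tcp_rot: [2.903, 1.2, -0.001]
wrist_force: [0.9, -0.4, -1.6]
opening: 0.083
finger_force: 58.7
```

```bash
python3 - <<'E'
from h import *
to([493,-94.5,300],RG)
t=snap('top','top8');s=snap('side','side8');w=snap('wrist','w8')
A=cv2.resize(t['img'][120:170,230:290],(480,400),interpolation=2)
W=cv2.resize(w['img'],(320,240));W=np.vstack([W,cv2.resize(t['img'][90:190,150:350],(320,160))])
cv2.imwrite('pics/f1.png',np.hstack([A,W])[:,:,::-1])
E
```

```text
t 18.6 pos [674.1 124.6 314.1] F [ 0.9 -0.4 -1.6] open 0.083
shift [-282.9   27.3   14.2] turn [-2.000e-04  4.000e-04 -6.576e-01]
```

View pics/f1.png

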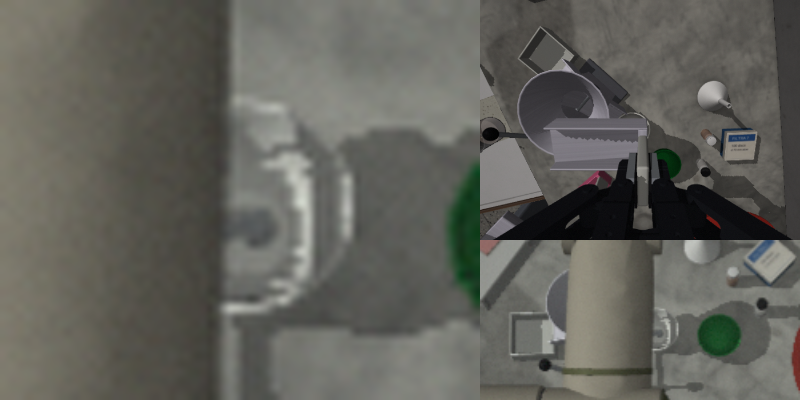

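The scoop is empty and a ball shows in the round dish (the arm hides the rest of it). The tray looks empty and the knob is still thrown. Now I'll return the scoop to where it stood.

>>> apply_moves(targets=[[[1, -0.02, 0.002, 0, 0, 0, -0.03], [1, -0.06, 0.006, 0, 0, 0, -0.11], [1, -0.1, 0.01, 0.003, 0, 0, -0.22], [1, -0.145, 0.015, 0.006, 0, 0, -0.33], [1, -0.19, 0.02, 0.009, 0, 0, -0.44], [1, -0.235, 0.024, 0.012, 0, 0, -0.55], [1, -0.27, 0.026, 0.014, 0, 0, -0.63], [1, -0.283, 0.027, 0.014, 0, 0, -0.657]]])

```text
time: 19.55
eef_pos: [489.6, -92.8, 302.0]
tcp_rot: [2.352, 2.078, -0.001]
wrist_force: [0.3, 0.5, -1.6]
opening: 0.082
finger_force: 58.8
```

```bash
python3 - <<'E'
from h import *
to([493,-94.5,54],RG)
t=snap('top','top9');t0=load('top0');
d=(t0['img'].astype(int)-t['img']).mean(2)
for n,(x0,x1,y0,y1) in dict(dish=(246,275,132,159),tray=(168,200,136,164)).items():
  m=(d[y0:y1,x0:x1]>20).astype(np.uint8); N,l,st,c=cv2.connectedComponentsWithStats(m); print(n,[(st[i].tolist(),(c[i]+[x0,y0]).round(1).tolist()) for i in range(1,N) if st[i,4]>3])
for v in range(142,156): print(t['img'][v,252:270].mean(1).astype(int))
E
```

```text
t 19.55 pos [489.6 -92.8 302. ] F [ 0.3  0.5 -1.6] open 0.082
shift [ -0.6   3.  248. ] turn [0.0023 0.0026 0.0054]
dish [([9, 14, 10, 5, 36], [259.1, 148.0])]
tray []
[102 106 107 110 111 113 116 116 116 115 115 116 112 137 183 184 163 102]
[105 108 110 113 114 119 118 117 118 120 116 116 116 117 145 190 174 101]
[106 110 111 113 115 116 117 126 130 129 123 121 117 114 141 193 176 105]
[103 108 110 113 112 107 125 126 125 123 124 126 123 116 142 203 182 104]
[106 108 108  97  86  87  96 102 103 103  96 100 122 118 116 147 181 102]
[106 108 106  85  87  86  86  95  87  92  88  92 107 124 111 141 185 101]
[103 108 103  82  86  89  87  85  81  90  90  85  97 123 116 142 184 104]
[103 105 103  85  82  83  79  90  94  84  83  86 101 124 114 139 182 103]
[104 108 108 108 104  89  96 121 113  83  87 100 123 122 110 138 180 100]
[101 104 106 112 119 122 121 126 124 120 122 125 124 122 132 186 173  97]
[ 95  99 102 110 115 129 123 125 124 125 122 123 124 111 108 137 169  93]
[ 94  97 100 105 106 112 122 127 123 124 124 123 110 105 129 173 155  93]
[ 88  93  95 102 101 103 107 110 110 112 106 106 104 103 122 162 135 102]
[101  74  91  95 100 101 102 102 103 103 102 120 154 154 145 126 104  99]
```

The top view shows a blob of 10×5 px in the dish, which matches two 14 mm balls side by side, and the tray is unchanged. Now I'll lower the scoop.

>>> apply_moves(targets=[[[1, 0, 0.003, 0.025, 0.002, 0.002, 0.005], [1, 0, 0.003, 0.065, 0.002, 0.002, 0.005], [1, 0, 0.003, 0.11, 0.002, 0.002, 0.005], [1, 0, 0.003, 0.15, 0.002, 0.002, 0.005], [1, 0, 0.003, 0.185, 0.002, 0.002, 0.005], [1, 0, 0.003, 0.21, 0.002, 0.002, 0.005], [1, 0, 0.003, 0.225, 0.002, 0.002, 0.005], [1, 0, 0.003, 0.235, 0.002, 0.002, 0.005]]])

```text
time: 20.4
eef_pos: [495.0, -91.4, 65.7]
tcp_rot: [-2.359, -2.072, 0.0]
wrist_force: [0.1, -0.0, -0.7]
opening: 0.081
finger_force: 58.7
```

>>> apply_moves(targets=[[[1, 0, 0, 0.003, 0, 0, 0], [1, 0, 0, 0.005, 0, 0, 0], [1, 0, 0, 0.007, 0, 0, 0], [1, 0, 0, 0.009, 0, 0, 0], [1, 0, 0, 0.01, 0, 0, 0], [1, 0, 0, 0.011, 0, 0, 0], [1, 0, 0, 0.011, 0, 0, 0], [1, 0, 0, 0.011, 0, 0, 0]]])

```text
time: 21.2
eef_pos: [495.1, -92.7, 55.4]
tcp_rot: [-2.361, -2.07, -0.0]
wrist_force: [0.3, 0.4, -1.6]
opening: 0.08
finger_force: 58.7
```

>>> apply_moves(targets=[[[1, 0, 0, 0.0005, 0, 0, 0], [1, 0, 0, 0.001, 0, 0, 0], [1, 0, 0, 0.0013, 0, 0, 0], [1, 0, 0, 0.0016, 0, 0, 0], [1, 0, 0, 0.002, 0, 0, 0], [1, 0, 0, 0.002, 0, 0, 0], [1, 0, 0, 0.002, 0, 0, 0], [1, 0, 0, 0.002, 0, 0, 0]]])

```text
time: 22.0
eef_pos: [495.0, -92.6, 53.3]
tcp_rot: [-2.361, -2.07, -0.0]
wrist_force: [-0.3, 0.2, -0.7]
opening: 0.084
finger_force: 58.7
```

>>> apply_moves(targets=[[[1, 0, 0, 0.0005, 0, 0, 0], [1, 0, 0, 0.0005, 0, 0, 0], [1, 0, 0, 0.0005, 0, 0, 0], [0.85, 0, 0, 0.0005, 0, 0, 0], [0.75, 0, 0, 0.0005, 0, 0, 0], [0.6, 0, 0, 0.0005, 0, 0, 0], [0.4, 0, 0, 0.0005, 0, 0, 0], [0.3, 0, 0, 0.0005, 0, 0, 0]]])

```text
time: 22.8
eef_pos: [495.0, -92.6, 52.8]
tcp_rot: [-2.361, -2.07, -0.0]
wrist_force: [-0.1, -0.1, 0.3]
opening: 0.699
finger_force: 0.0
```

>>> apply_moves(targets=[[[0.3, 0, 0, 0, 0, 0, 0], [0.3, 0, 0, -0.01, 0, 0, 0], [0.3, 0, 0, -0.03, 0, 0, 0], [0.3, 0, 0, -0.06, 0, 0, 0], [0.3, 0, 0, -0.1, 0, 0, 0], [0.3, 0, 0, -0.14, 0, 0, 0], [0.3, 0, 0, -0.17, 0, 0, 0], [0.3, 0, 0, -0.18, 0, 0, 0]]])

```text
time: 23.6
eef_pos: [495.9, -93.1, 236.7]
tcp_rot: [2.359, 2.069, 0.004]
wrist_force: [-0.1, -0.4, -0.4]
opening: 0.703
finger_force: 0.0
```

```bash
python3 - <<'E'
from h import *
to([493,-94.5,54],RG)
t=snap('top','top10');s=snap('side','side10');w=snap('wrist','w10');s0=load('side0')
# scoop in side view: compare to the starting picture; knob; dish
def brightbox(s,x0,x1,y0,y1):
    g=s['img'][y0:y1,x0:x1].astype(int); m=((g.min(2)>125)).astype(np.uint8); N,l,st,c=cv2.connectedComponentsWithStats(m); i=1+np.argmax(st[1:,4]); return st[i].tolist(),(c[i]+[x0,y0]).round(1).tolist()
print(brightbox(s0,232,280,160,200),brightbox(s,232,280,160,200))
print(darkblob(t,180,200,160,178),darkblob(s,265,295,262,290))
t0=load('top0');d=(t0['img'].astype(int)-t['img']).mean(2)
m=(d[132:159,246:275]>20).astype(np.uint8);print('dish',cv2.connectedComponentsWithStats(m)[2][1:].tolist())
print('scoop pred wrist',proj(w,[[495.5,-92.3,85],[412,-81.3,30]]))
E
```

```text
t 23.6 pos [495.9 -93.1 236.7] F [-0.1 -0.4 -0.4] open 0.703
shift [ -1.6  -3.5 182.6] turn [ 0.0047  0.0004 -0.0017]
([0, 0, 48, 40, 1274], [256.9, 181.7]) ([0, 0, 48, 40, 1434], [255.6, 182.4])
[(np.int32(34), array([190.1, 167.9]))] []
dish [[9, 14, 10, 5, 36]]
scoop pred wrist [[282.97274035 196.34837521]
 [197.8055602  181.96405363]]
```

```bash
python3 - <<'E'
from h import *
s0,s=load('side0')['img'],load('side10')['img']
r=cv2.matchTemplate(s[150:212,222:292],s0[160:198,236:276],cv2.TM_CCOEFF_NORMED); print(cv2.minMaxLoc(r), 'same place = (14,10)')
print(proj(load('side0'),[[453,-89,30],[455,-87,30]]))
E
```

```text
(-0.1893620491027832, 0.8916941285133362, (27, 24), (13, 11)) same place = (14,10)
[[255.45580151 179.11862405]
 [254.98941684 179.86145625]]
```

The scoop stands upright within about 2 mm of its first place. The lever is over, the balls are in the dish, and the robot is clear.

```bash
python3 -c "
from plant import manip
print(manip.finish_job())"
```

```text
the job is handed in; nothing more can be done
None
```

The job is handed in at about 24 s: the lever is thrown fully over to +y, the camera shows what look like both balls in the round dish and none in the tray, and the empty scoop stands upright on the bench; no verdict came back.

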